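One dry stroke of the rotary microtome, then brake the wheel

ROBOT

A 6-joint arm with a two-finger parallel gripper is mounted at the origin on the work surface. World frame = base frame: x ahead of the robot, y to its left, z up, the work surface at z = 0. Lengths are in mm, angles in degrees, forces in N, time in s.
With the tool pointing down it reaches from about 300 to 850 mm from the base axis. Payload 4.2 kg.
Tool frame: the origin (TCP) lies between the finger pads; the fingertips stand 11 mm ahead of it and the grasp point (between the pads) lies 8 mm behind it (env.tips_ahead is the distance from the TCP to the fingertips, in mm); z points along the fingers, y is the line along which they close (so a half turn about z gives the same grasp; the last joint's range is limited). The gripper opens to 91 mm and grips with 3 to 60 N. Pads are 32 mm wide; open, the fingers measure 118 mm over their backs; the gripper's body (76 mm by 178 mm) begins 60 mm behind the grasp point.
Start: joints at [70.359, 18.312, 89.639, -0, 72.044, -1.146], TCP at [182.406, 545.317, 224.976] pointing down, gripper open.
Joint ranges: [-177.97, 177.97], [-48.28, 115.42], [12.27, 149.76], [-77.06, 257.06], [2.81, 150.46], [-146.56, 146.56]. Speed limits (degrees/s): [147.25, 147.25, 180, 180, 180, 180].

INTERFACE

Orientations are given as [roll, pitch, yaw] about the fixed x, y, z axes, in that order (R = Rz(yaw) Ry(pitch) Rx(roll)).
In Python, from workcell import env, cams gives the robot as it stands.
- The arm moves only by the tool step_arm, never from a script. Its arguments are lists of equal length, an entry for each row: "linear": the shift along the tool's x, y, z in units of 30 cm (1.0 is 30 cm), a list of three; "turn": the turn about the tool's z in units of 360 degrees (1.0 is 360 degrees). In form: {"linear": [[tx, ty, tz], ...], "turn": [turn, ...]}. A call has 1 to 20 rows; each row is the pose to reach, as a shift and turn from the pose commanded when the call began, along the tool's axes at that moment, turning the shorter way round; what a row does not reach only later rows make up. A row lasts 1/8 s, in which the tool goes at most 62.5 mm and 10.7 degrees, less where a joint would pass 70% of its speed; a pose out of reach is approached as far as the arm can. A call with a number of a shift or a turn outside -1 to 1 is refused whole. A call with a gripper value outside its range is refused whole. "fingers" is the closure, from -1 (fully open) to 1 (shut), so that 0 is half open, set as the call begins (left out, the last holds). The fingers move at their own pace and stop on an object; "force" is the grip in N (left out, the last holds). Time passes only in rows, so rows that repeat a pose let the fingers close. It gives the time, the measured TCP pose, the force, the opening and the grip force at its end, in the units of the state.
- env.state(): the state, without advancing time (a new reading comes with each control period).
- cams.grab_frame(name): name is "scene" or "top" or "wrist"; returns a dict with "color" (480x640x3 uint8, blue, green, red), "fx", "fy", "cx", "cy" (pixels), "extrinsics" (4x4, takes a point from camera to world coordinates); the wrist camera has in their place "tool_from_camera" (4x4, takes a point from camera to tool coordinates, whose origin is the TCP and whose axes are the flange's). Camera axes: x right, y down, z forward; pixel columns grow to the right and rows downward; lengths in mm; the calibration is good to about 2 mm. The wrist camera is an equidistant fisheye: a pixel r from the principal point sees the ray r / f radians off the axis. A picture is of the moment at which its call begins: read the wrist's pose just before it. There is no depth.
- env.job_done(): hands the job in; it is judged then, once.
The state is a dict: "time_s": time; "qpos": joint angles; "qvel": joint speeds; "effort": joint torques, N m; "ee_pos": TCP position; "ee_rot": TCP orientation; "force": force on the tool from outside, world axes, zero at the start; "torque": the same for the moment, N m; "gripper_width": finger opening in mm; "gripper_force": force on a finger pad.
Only numpy, scipy, OpenCV 4.12 (cv2) and the standard library are available. Lean on these libraries where they do the work, as an engineer would, in place of code of your own. Each camera call takes 0.05 s, during which the arm holds its last target. There are 200 camera calls.

TASK

The blade has just been changed on the rotary microtome, so give it one dry stroke by hand: take the handwheel's crank handle and turn it clockwise (seen from the handle's end) through exactly one full revolution, never backwards and not past the top, so that the specimen head goes down and comes back up to its highest point. Let go of the handle there, then swing the red brake lever over by feel until the brake has bitten firmly on the wheel, without over-tightening it, and let go. Handle the crank without wrenching it, and leave the things lying round the machine where they are.

Things in the scene. Friction and masses are not known exactly. Their poses are not given: they have to be found in the camera images.
- microtome: cream rotary microtome fixed to the bench, base 440 x 245 mm, housing 270 mm high. Origin on the bench straight below the circle of the crank handle; x points away from the robot (knife side faces the robot), y to the robot's left, towards the housing, z up. Black handwheel, radius 80, 22 mm thick, on the housing's right; axis parallel to y at x = 67, 155 mm above the bench, outer face at y = 58 mm
- handle: dark crank handle, a cylinder 26 mm in diameter and 90 mm long, parallel to the wheel's axis and 55 mm from it, free to spin on its pin. Origin on its centre line, 41 mm from the free end, 58 mm out from the wheel's face; at the start straight above the wheel's axis, 210 mm above the bench. The fingers may press on it with at most 70 N in all (both fingers added, squeezing included)
- wheel_hub (a point): point on the wheel's axis, 58 mm out from the wheel's face, 155 mm above the bench: centre of the circle (radius 55 mm, in the microtome's x-z plane) on which the handle's origin travels. Outside the wheel's face nothing stands but the handle and, low in front, the brake lever
- handwheel (a joint): handwheel angle in rad: 0 at the start, handle at the top; grows clockwise seen from the handle's end (the top moves away from the robot); 6.283 after one revolution. It drives the specimen head by a crank, 60 mm down and up, and takes 1 to 10 N at the handle, most on the way up in the second half. It stays where it is left near the top
- specimen_head: steel and aluminium specimen clamp, empty, 58 mm wide, on the front of the housing; origin at its back, 200 mm above the bench at its highest point (the start), 140 mm at its lowest
- brake_lever (a joint): angle in rad about a vertical pivot: 0 fully off (starts at 0 to 0.1), grows anticlockwise from above, the knob going to the robot's right, then away; stop at 1.6. At 0 the lever points 205 degrees anticlockwise from the microtome's x axis. Stays where left. Moves with 6 to 9 N at the knob; after the pad bites (unknown, 0.1 to 1.1) that grows by 60 N per rad. Well set at 13 to 15 N
- lever_pivot (a point): point on the brake lever's vertical pivot axis, 68 mm above the bench; the base plate's ear below it, top 30 mm above the bench, spans x = -145 to -15 mm and y = 10 to 85 mm of the microtome
- lever_knob (a point): middle of the upright red knob at the end of the brake lever, 60 mm from the pivot axis; the knob is 22 mm in diameter and 40 mm tall, from 50 to 90 mm above the bench, revolving freely on its pin, clear all round
- brake_shoe: block in the dark housing under the handwheel's rim, lifted 10 mm per rad by the lever; its brown sprung lining presses up on the rim, with 24 to 50 N when the brake is well set (13 to 15 N square to the lever at the knob while moving it on), over 50 N when over-tightened. Lining wear varies and shows only by feel. Not to be handled
- cassette: pink embedding cassette with a white block, 42 x 28 x 18 mm, lying on the bench; not to be moved
- slide_box: blue slide box, 85 x 100 x 36 mm, on the bench; not to be moved
- dropper_bottle: amber dropper bottle, 38 mm in diameter, 75 mm tall, on the bench; not to be moved
- forceps: steel forceps, 127 mm long, 8 mm high, lying on the bench; not to be moved
- brush: fine section brush with a red handle, 177 mm long, 8 mm thick, lying on the bench; not to be moved
- beaker: glass beaker, 68 mm in diameter, 85 mm tall, on the bench; not to be moved

How it is judged (in metres and radians):
On the way, in this order (a step that is already met when the one before it is completed fails the run):
1. the handwheel has passed half a turn and the specimen head is down (value of joint handwheel between 2.9 and 3.9 rad and distance of specimen_head from where it was at the start of the episode above 0.045 m), for 0.1 s.
2. one revolution is complete, with the handle back at the top (within 0.09 rad), at rest and let go, the brake still off (value of joint handwheel between 6.193 and 6.373 rad and contact force between the fingers and handle below 0.5 N and contact force between brake_shoe and anything else below 5 N), for 0.2 s.
At the end, for the whole second after the job is handed in: the handwheel stands one revolution on from its start (6.283 rad within 0.09), at rest, with the specimen head back within 3 mm of its highest point, and the brake presses on the wheel's rim with 24 to 50 N after everything is let go (value of joint handwheel between 6.193 and 6.373 rad and velocity of joint handwheel between -0.05 and 0.05 rad/s and distance of specimen_head from where it was at the start of the episode below 0.003 m and contact force between brake_shoe and anything else between 24 and 50 N); the robot touches nothing.
It fails at once if the handwheel is turned backwards (beyond -0.15 rad) (value of joint handwheel below -0.15 rad).
It fails at once if the handwheel is turned past the top by more than 0.2 rad (value of joint handwheel above 6.483 rad).
It fails at once if the crank handle is wrenched or squeezed with over 70 N (contact force between the fingers and handle above 70 N).
It fails at once if the brake is over-tightened (over 50 N on the rim) (contact force between brake_shoe and anything else above 50 N).
It fails at once if one of the things lying round the machine is moved by more than 30 mm (distance of any of cassette, slide_box, dropper_bottle, forceps, brush, beaker from where it was at the start of the episode above 0.03 m).
It also fails if it takes over 72 s, if anything falls off the work surface, if the arm or the gripper's body presses on something with over 40 N, if the wrist force passes 120 N, or if a joint passes its speed limit or range.

## Working session

There is one attempt and no reset: what is moved stays moved. The work goes in short steps, Python scripts to look and compute and a tool call to move; the robot and the scene stay as the last step left them, time stands still between calls to the robot, and variables do not carry over. Pictures are saved under pics/ and viewed, at most 10 in all, crops included, and the job is handed in when it is done.

Besides the shell and the picture viewer there is one more tool, called as name([rows], argument=value, ...), one row to a line, values as JSON. step_arm: Moves the arm, as the interface text tells. Its arguments: {"type":"object","properties":{"linear":{"type":"array"},"turn":{"type":"array"},"fingers":{"type":"number"},"force":{"type":"number"}},"required":["linear","turn"]}

```bash
ls; mkdir -p pics; python3 - <<'E'
from workcell import env,cams
import cv2,numpy as np
for n in("scene","top"):
    f=cams.grab_frame(n);cv2.imwrite(f"pics/{n}1.png",f["color"]);print(n,f["fx"],f["fy"],f["cx"],f["cy"]);print(np.array(f["extrinsics"]).round(3).tolist())
f=cams.grab_frame("wrist");print(f["fx"],f["cx"],f["cy"],np.array(f["tool_from_camera"]).round(3).tolist())
print(env.state())
E
```

```text
pics
scene 534.498555847717 534.498555847717 320.1100724092373 238.93458754522433
[[0.819, 0.388, -0.423, 987.27], [0.574, -0.56, 0.598, -669.01], [-0.005, -0.732, -0.681, 813.604], [0.0, 0.0, 0.0, 1.0]]
top 515.3403631084436 515.3403631084436 314.4215003325299 249.0981817027333
[[0.0, -0.977, 0.215, 360.919], [-1.0, 0.0, 0.002, -54.132], [-0.002, -0.215, -0.977, 1146.197], [0.0, 0.0, 0.0, 1.0]]
371.64829954431775 320.4110095055989 240.36026675929585 [[0.001, -0.972, -0.234, 64.988], [1.0, 0.001, -0.0, -1.112], [0.001, -0.234, 0.972, -159.454], [0.0, 0.0, 0.0, 1.0]]
{'time_s': 0.15, 'qpos': array([ 7.03589022e+01,  1.83402861e+01,  8.96893819e+01,  1.95490565e-03,
        7.20440119e+01, -1.14587706e+00]), 'qvel': array([ 0.00140109, -0.06194836, -0.18308484, -0.02488904,  0.04401987,
       -0.0274068 ]), 'effort': array([ 3.11585279e-05, -4.12773299e+01, -2.32155561e+01,  7.28781614e-02,
        4.31598898e-02, -7.32645185e-05]), 'ee_pos': array([182.27180018, 544.96374059, 224.34945812]), 'ee_rot': array([-1.79926372e+02, -3.33198946e-03,  1.61504173e+02]), 'force': array([-0.36703838,  0.09266349, -0.52427531]), 'torque': array([-0.00580514,  0.02412142, -0.0054247 ]), 'gripper_force': 0.0, 'gripper_width': 90.80052413387193}
```

View pics/scene1.png

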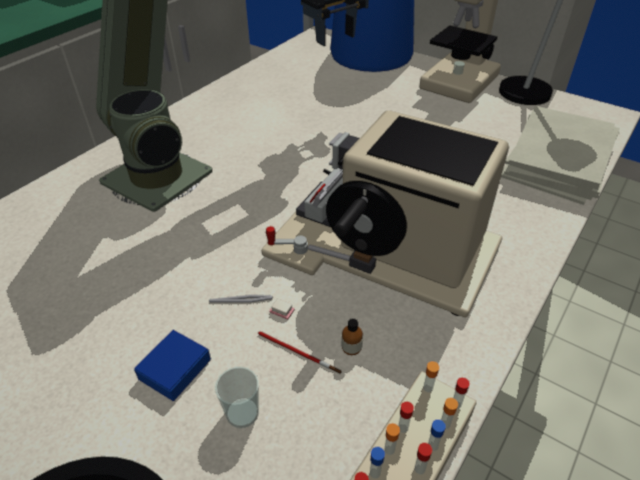

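View pics/top1.png

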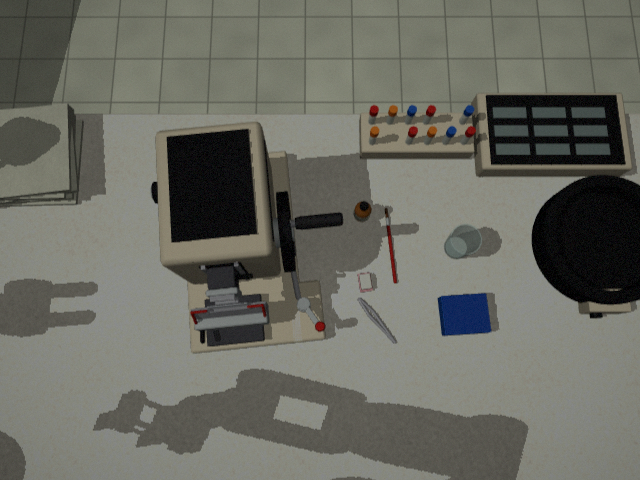

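The top view shows the crank handle as a dark bar from about (297,223) at the wheel to (342,219) at its free end. The red brake knob is at (320,326), with its pivot at (303,304). In the scene view the knob is at (271,235), and the loose items stand clear of the wheel on the robot's right.

```bash
cat >h.py <<'E'
from workcell import env,cams
import cv2,numpy as np
from scipy.spatial.transform import Rotation as Ro
def ray(f,uv,st=None):
    u,v=uv
    if "extrinsics" in f:
        T=np.array(f["extrinsics"]);d=np.array([(u-f["cx"])/f["fx"],(v-f["cy"])/f["fy"],1])
    else:
        W=np.eye(4);W[:3,:3]=Ro.from_euler('xyz',st["ee_rot"],degrees=True).as_matrix();W[:3,3]=st["ee_pos"]
        T=W@np.array(f["tool_from_camera"])
        a,b=u-f["cx"],v-f["cy"];r=np.hypot(a,b)+1e-9;th=r/f["fx"];d=np.array([np.sin(th)*a/r,np.sin(th)*b/r,np.cos(th)])
    d=T[:3,:3]@d;return T[:3,3],d/np.linalg.norm(d)
def onz(f,uv,z,st=None):
    o,d=ray(f,uv,st);return o+d*(z-o[2])/d[2]
def tri(*rs):
    A=sum(np.eye(3)-np.outer(d,d) for o,d in rs);b=sum((np.eye(3)-np.outer(d,d))@o for o,d in rs);return np.linalg.solve(A,b)
E
python3 - <<'E'
from h import *
t=cams.grab_frame("top");s=cams.grab_frame("scene")
g=t["color"].max(2);m=np.zeros_like(g);m[205:236,300:350]=(g[205:236,300:350]<60)
n,l,st,c=cv2.connectedComponentsWithStats(m);i=1+st[1:,4].argmax();print(st[i],c[i])
ys,xs=np.where(l==i)
for x in range(300,345,4):
    k=ys[xs==x];print(x,k.min() if len(k) else None,k.max() if len(k) else None,end='; ')
cols=sorted(set(xs));P=np.array([onz(t,(x,(ys[xs==x].min()+ys[xs==x].max())/2),210) for x in cols if x<340 and x>300])
p=np.polyfit(P[:,1],P[:,0],1);print("\nslope dx/dy",p, np.degrees(np.arctan(p[0])))
e=onz(t,(xs.max()+.5,ys[xs==xs.max()].mean()),210);print("free end",e)
def red(f,box):
    x0,y0,x1,y1=box;h=cv2.cvtColor(f["color"][y0:y1,x0:x1],cv2.COLOR_BGR2HSV);m=(((h[...,0]<8)|(h[...,0]>172))&(h[...,1]>150)&(h[...,2]>60)).astype(np.uint8)
    a=cv2.connectedComponentsWithStats(m);i=1+a[2][1:,4].argmax();print(a[2][i]+[x0,y0,0,0,0]);return a[3][i]+[x0,y0]
kt=red(t,(305,310,335,340));ks=red(s,(258,220,285,250));print(kt,ks,tri(ray(t,kt),ray(s,ks)),onz(t,kt,88),onz(s,ks,70))
print("pivot",onz(t,(303,304),72),onz(s,(300,243),72))
E
```

```text
[300 212  43  18 580] [320.84827586 220.48965517]
300 216 228; 304 216 228; 308 215 228; 312 215 228; 316 215 227; 320 214 227; 324 214 226; 328 213 226; 332 213 226; 336 213 225; 340 213 225; 344 None None; 
slope dx/dy [-1.04410140e-01  6.15299433e+02] -5.96066296345766
free end [ 624.92921569 -105.48452607  210.        ]
[315 322  10   9  71]
[267 227   8  18 112]
[319.64788732 325.95774648] [270.40178571 234.83928571] [434.08927734 -63.86474562  69.84843309] [433.50822961 -63.05702271  88.        ] [433.57044547 -64.67527798  70.        ]
pivot [480.00163131 -28.5645464   72.        ] [499.67862238 -51.25373398  72.        ]
```

```bash
cat >>h.py <<'E'
def mv(p0,yaw,targets,dyaw=0):
    R=Ro.from_euler('xyz',[180,0,yaw],degrees=True).as_matrix()
    for t in targets: print((R.T@(np.array(t)-p0)/300).round(4).tolist(), "turn",round(-dyaw/360,4))
E
python3 - <<'E'
from h import *
mv([182.4,545.3,225],161.5,[[182.4,545.3,345],[623.6,-78.9,345]],95.96-161.5)
E
```

```text
[-0.0, 0.0, -0.4] turn 0.1821
[-2.0549, -1.5065, -0.4] turn 0.1821
```

step_arm([
  [0,0,-0.2],
  [0,0,-0.4],
  [-0.2,-0.15,-0.4],
  [-0.4,-0.3,-0.4],
  [-0.6,-0.45,-0.4],
  [-0.8,-0.6,-0.4],
  [-1,-0.75,-0.4],
  [-1,-0.75,-0.4],
  [-1,-0.75,-0.4],
], turn=[0,0,0,0,0,0,0,0,0])

```text
time_s: 1.38
ee_pos: [397.3, 233.5, 344.9]
ee_rot: [-180.0, 0.0, 161.1]
force: [0.8, 0.6, 0.7]
gripper_width: 91.3
gripper_force: 0.0
```

step_arm([
  [-0.2,-0.15,0],
  [-0.4,-0.3,0],
  [-0.6,-0.45,0],
  [-0.8,-0.6,0],
  [-1,-0.75,0],
  [-1,-0.75,0],
  [-1,-0.75,0],
  [-1,-0.75,0],
  [-1,-0.75,0],
  [-1,-0.75,0],
], turn=[0.03,0.06,0.09,0.12,0.15,0.182,0.182,0.182,0.182,0.182])

```text
time_s: 2.62
ee_pos: [608.2, -70.3, 345.6]
ee_rot: [180.0, -0.0, 96.1]
force: [0.2, 0.4, 0.1]
gripper_width: 90.9
gripper_force: 0.0
```

```bash
python3 - <<'E'
from h import *
st=env.state();f=cams.grab_frame("wrist");cv2.imwrite("pics/w1.png",f["color"]);print(st["ee_pos"],st["ee_rot"],st["qpos"])
E
```

```text
[608.16205644 -70.32979186 345.63245973] [ 1.79951095e+02 -4.96433953e-03  9.61142382e+01] [-7.68162813e+00  1.92459423e+01  7.12393963e+01  1.64839819e-02
  8.94683508e+01 -1.37960105e+01]
```

View pics/w1.png

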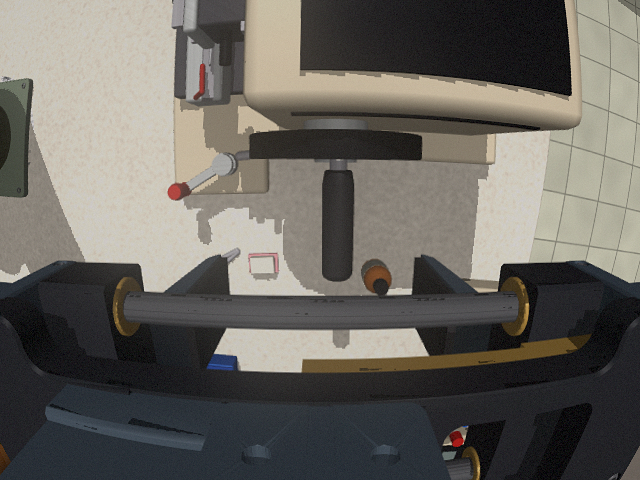

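The wrist view shows the handle running from (338,170) to (337,281), the knob at (178,191) and the pivot at (224,163). The gripper's long side runs along the closing direction, so it stays clear of the wheel.

```bash
python3 - <<'E'
from h import *
st=env.state();f=cams.grab_frame("wrist");g=f["color"].max(2)
P=[]
for v in range(185,272,6):
    r=g[v,300:380];k=np.where(r<75)[0]+300
    a=k[(k>312)&(k<365)];P.append((a.min(),a.max(),v))
print(P)
W=np.array([(onz(f,(a,v),210,st)+onz(f,(b,v),210,st))/2 for a,b,v in P]);print(W[[0,-1]].round(1))
p=np.polyfit(W[:,1],W[:,0],1);print(p,np.degrees(np.arctan(-p[0])), "x at y=-64", np.polyval(p,-64))
print("ends",onz(f,(338,170),223,st),onz(f,(337,281),210,st))
h=cv2.cvtColor(f["color"],cv2.COLOR_BGR2HSV);m=((h[...,0]<8)|(h[...,0]>172))&(h[...,1]>150)&(h[...,2]>60);ys,xs=np.where(m[178:205,160:200]);print(xs.mean()+160,ys.mean()+178)
print("knob",onz(f,(xs.mean()+160,ys.mean()+178),80,st),"pivot",onz(f,(224,163),74,st))
E
```

```text
[(np.int64(322), np.int64(353), 185), (np.int64(322), np.int64(353), 191), (np.int64(322), np.int64(353), 197), (np.int64(322), np.int64(353), 203), (np.int64(322), np.int64(353), 209), (np.int64(322), np.int64(352), 215), (np.int64(322), np.int64(352), 221), (np.int64(322), np.int64(352), 227), (np.int64(322), np.int64(352), 233), (np.int64(322), np.int64(352), 239), (np.int64(322), np.int64(352), 245), (np.int64(322), np.int64(352), 251), (np.int64(322), np.int64(352), 257), (np.int64(322), np.int64(351), 263), (np.int64(322), np.int64(364), 269)]
[[617.8 -31.  210. ]
 [630.6 -99.9 210. ]]
[-1.33953821e-01  6.13066910e+02] 7.6295708762565555 x at y=-64 621.6399546777028
ends [616.12678337 -18.53857312 223.        ] [ 626.77596435 -111.00476528  210.        ]
173.64444444444445 191.6074074074074
knob [429.68449876 -67.35716695  80.        ] pivot [489.7840403  -29.06729399  74.        ]
```

step_arm([
  [-0.041,0.047,0.1],
  [-0.041,0.047,0.2],
  [-0.041,0.047,0.3],
  [-0.041,0.047,0.4],
  [-0.041,0.047,0.479],
  [-0.041,0.047,0.479],
  [-0.041,0.047,0.479],
  [-0.041,0.047,0.479],
], turn=[0,0,0,0,0,0,0,0])

```text
time_s: 3.72
ee_pos: [624.7, -82.6, 202.8]
ee_rot: [179.8, 0.0, 96.0]
force: [0.3, 0.8, -0.5]
gripper_width: 90.9
gripper_force: 0.0
```

```bash
python3 - <<'E'
from h import *
st=env.state();f=cams.grab_frame("wrist");cv2.imwrite("pics/w2.png",f["color"]);print(st["ee_pos"],st["ee_rot"],st["force"])
E
```

```text
[624.69903428 -82.58456174 202.81179183] [1.79841664e+02 3.47514907e-02 9.59891003e+01] [ 0.27712226  0.76781323 -0.4650422 ]
```

View pics/w2.png

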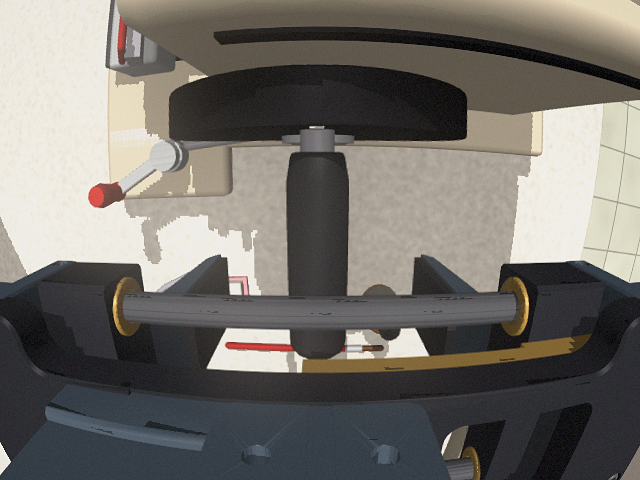

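The handle is centred between the open fingers (column about 318), so I'm closing gently.

step_arm([
  [0,-0.003,0.002],
  [0,-0.003,0.002],
  [0,-0.003,0.002],
  [0,-0.003,0.002],
  [0,-0.003,0.002],
  [0,-0.003,0.002],
  [0,-0.003,0.002],
  [0,-0.003,0.002],
], turn=[0,0,0,0,0,0,0,0], fingers=1, force=16)

```text
time_s: 4.78
ee_pos: [623.2, -82.6, 200.6]
ee_rot: [180.0, -0.0, 96.0]
force: [0.1, -0.6, -0.5]
gripper_width: 25.8
gripper_force: 16.0
```

step_arm([
  [0,0.0144,0.0006],
  [0,0.0287,0.0023],
  [0,0.0428,0.0051],
  [0,0.0567,0.009],
  [0,0.0702,0.014],
  [0,0.0832,0.02],
  [0,0.0958,0.027],
  [0,0.1078,0.035],
  [0,0.1191,0.0439],
  [0,0.1296,0.0537],
], turn=[0,0,0,0,0,0,0,0,0,0])

```text
time_s: 6.02
ee_pos: [662.1, -78.6, 184.3]
ee_rot: [180.0, -0.0, 96.0]
force: [-2.5, -0.3, 2.0]
gripper_width: 25.8
gripper_force: 16.0
```

step_arm([
  [0,0.0098,0.0106],
  [0,0.0187,0.0219],
  [0,0.0267,0.0338],
  [0,0.0337,0.0464],
  [0,0.0398,0.0595],
  [0,0.0448,0.073],
  [0,0.0487,0.0868],
  [0,0.0515,0.101],
  [0,0.0532,0.1152],
  [0,0.0537,0.1296],
], turn=[0,0,0,0,0,0,0,0,0,0])

```text
time_s: 7.28
ee_pos: [678.0, -76.9, 145.4]
ee_rot: [180.0, -0.0, 96.0]
force: [-1.5, -0.2, 0.7]
gripper_width: 25.9
gripper_force: 16.0
```

step_arm([
  [0,-0.0006,0.0144],
  [0,-0.0023,0.0287],
  [0,-0.0051,0.0428],
  [0,-0.009,0.0567],
  [0,-0.014,0.0702],
  [0,-0.02,0.0832],
  [0,-0.027,0.0958],
  [0,-0.035,0.1078],
  [0,-0.0439,0.1191],
  [0,-0.0537,0.1296],
  [0,-0.0643,0.1394],
  [0,-0.0756,0.1483],
  [0,-0.0875,0.1563],
  [0,-0.1001,0.1633],
  [0,-0.1132,0.1694],
  [0,-0.1267,0.1744],
  [0,-0.1405,0.1783],
  [0,-0.1547,0.1811],
  [0,-0.1689,0.1828],
  [0,-0.1833,0.1833],
], turn=[0,0,0,0,0,0,0,0,0,0,0,0,0,0,0,0,0,0,0,0])

```text
time_s: 9.78
ee_pos: [623.2, -82.6, 90.6]
ee_rot: [179.9, -0.0, 96.0]
force: [4.8, -0.4, -1.6]
gripper_width: 25.4
gripper_force: 16.0
```

Third quarter (180 to 270 degrees).

step_arm([
  [0,-0.0144,-0.0006],
  [0,-0.0287,-0.0023],
  [0,-0.0428,-0.0051],
  [0,-0.0567,-0.009],
  [0,-0.0702,-0.014],
  [0,-0.0832,-0.02],
  [0,-0.0958,-0.027],
  [0,-0.1078,-0.035],
  [0,-0.1191,-0.0439],
  [0,-0.1296,-0.0537],
  [0,-0.1394,-0.0643],
  [0,-0.1483,-0.0756],
  [0,-0.1563,-0.0875],
  [0,-0.1633,-0.1001],
  [0,-0.1694,-0.1132],
  [0,-0.1744,-0.1267],
  [0,-0.1783,-0.1405],
  [0,-0.1811,-0.1547],
  [0,-0.1828,-0.1689],
  [0,-0.1833,-0.1833],
], turn=[0,0,0,0,0,0,0,0,0,0,0,0,0,0,0,0,0,0,0,0])

```text
time_s: 12.28
ee_pos: [568.5, -88.4, 144.2]
ee_rot: [-180.0, -0.0, 96.0]
force: [9.2, -0.3, -10.5]
gripper_width: 25.8
gripper_force: 16.0
```

step_arm([
  [0,0.0006,-0.0144],
  [0,0.0023,-0.0287],
  [0,0.0051,-0.0428],
  [0,0.009,-0.0567],
  [0,0.014,-0.0702],
  [0,0.02,-0.0832],
  [0,0.027,-0.0958],
  [0,0.035,-0.1078],
  [0,0.0439,-0.1191],
  [0,0.0537,-0.1296],
  [0,0.0643,-0.1394],
  [0,0.0756,-0.1483],
  [0,0.0875,-0.1563],
  [0,0.1001,-0.1633],
  [0,0.1132,-0.1694],
  [0,0.1267,-0.1744],
  [0,0.1405,-0.1783],
  [0,0.1547,-0.1811],
  [0,0.1689,-0.1828],
  [0,0.1833,-0.1833],
], turn=[0,0,0,0,0,0,0,0,0,0,0,0,0,0,0,0,0,0,0,0])

```text
time_s: 14.78
ee_pos: [622.6, -82.6, 200.7]
ee_rot: [-179.9, -0.0, 96.0]
force: [-5.5, -2.0, -11.1]
gripper_width: 26.0
gripper_force: 16.0
```

step_arm([
  [0,0,0],
  [0,0,0],
  [0,0,0],
], turn=[0,0,0])

```text
time_s: 15.15
ee_pos: [623.4, -82.6, 200.8]
ee_rot: [179.9, -0.0, 96.0]
force: [-2.3, -2.0, -11.0]
gripper_width: 25.4
gripper_force: 16.0
```

```bash
python3 - <<'E'
from h import *
st=env.state();f=cams.grab_frame("wrist");cv2.imwrite("pics/w3.png",f["color"]);print(st["ee_pos"],st["ee_rot"],st["force"])
E
```

```text
[623.39531283 -82.56678968 200.76748987] [ 1.79942848e+02 -5.19981513e-03  9.59814497e+01] [ -2.29466448  -1.99211392 -10.9913109 ]
```

View pics/w3.png

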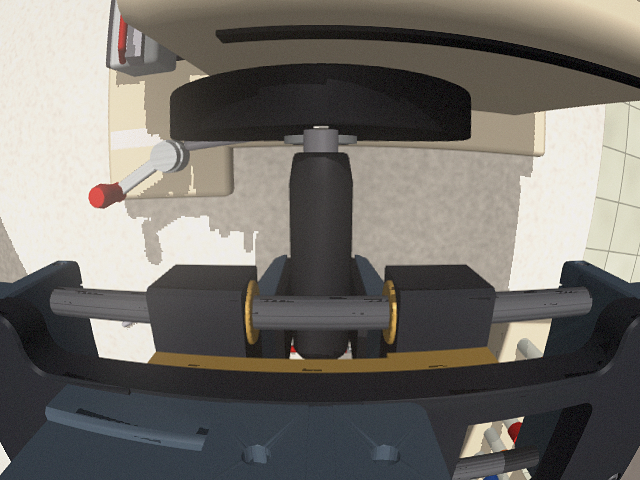

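step_arm([
  [0,0,0],
  [0,0,0],
  [0,0,0],
  [0,0,0],
  [0,0,0],
  [0,0,0],
  [0,0,0],
  [0,0,0],
], turn=[0,0,0,0,0,0,0,0], fingers=-1)

```text
time_s: 16.2
ee_pos: [623.1, -82.6, 200.6]
ee_rot: [-180.0, -0.0, 96.0]
force: [-0.2, 0.0, 0.0]
gripper_width: 91.0
gripper_force: 0.0
```

```bash
python3 - <<'E'
from h import *
st=env.state();f=cams.grab_frame("wrist");g=f["color"].max(2)
for v in(200,215,230,245):
    k=np.where(g[v,260:390]<75)[0]+260;print(v,k.min(),k.max())
k=np.where(g[120,140:500]<60)[0]+140;print(k.min(),k.max())
h=cv2.cvtColor(f["color"],cv2.COLOR_BGR2HSV);m=((h[...,0]<8)|(h[...,0]>172))&(h[...,1]>150)&(h[...,2]>60);ys,xs=np.where(m[178:215,80:125]);print(xs.min()+80,xs.max()+80,ys.min()+178,ys.max()+178)
print("knobtop",onz(f,(98,196),90,st),"pivot",onz(f,(167,154),74,st))
s=cams.grab_frame("scene")
cv2.imwrite("pics/c.png",cv2.resize(np.hstack([f["color"][130:220,60:220],s["color"][200:290,230:390]]),None,fx=2.5,fy=2.5))
E
```

```text
200 291 352
215 291 352
230 291 351
245 292 351
171 471
89 103 184 206
knobtop [435.77054865 -65.27460987  90.        ] pivot [492.78225495 -29.00659479  74.        ]
```

View pics/c.png

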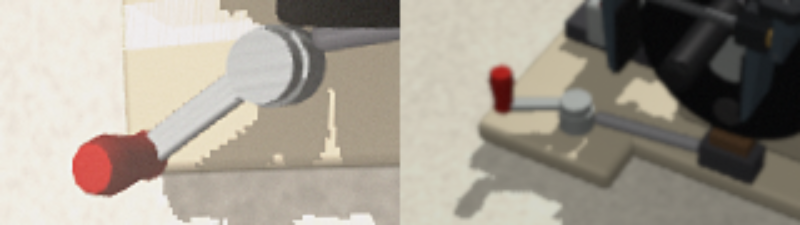

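The handle is back at the top: handle mid-column 321.5, wheel mid-column 321. The crop shows the knob top at about (97,196) in the wrist view, and the pivot hub at about (165,156) wrist and (301,239) scene. Next I'll fix the pivot position from several views.

```bash
python3 - <<'E'
from h import *
st=env.state();f=cams.grab_frame("wrist");s=cams.grab_frame("scene");t=cams.grab_frame("top")
r=[ray(f,(165,157),st),ray(s,(301,239)),ray(t,(303,304))]
print(tri(*r),tri(r[0],r[1]),tri(r[1],r[2]),tri(r[0],r[2]))
k=[ray(f,(97,196),st),ray(s,(271.4,227.5))];print("knob top",tri(*k))
print("z",[onz(f,(165,157),z,st).round(1) for z in(55,80)],[onz(s,(301,239),z).round(1) for z in(55,80)],[onz(t,(303,304),z).round(1) for z in(55,80)])
K=np.array([434.2,-64.2,131]);p=st["ee_pos"];print(p,st["force"]);mv(p,96,[[p[0],p[1],285],[K[0],K[1],285],K])
E
```

```text
[483.38059783 -29.60342884  57.32106965] [486.66084741 -31.88908002  61.87165452] [482.61759956 -27.43560894  55.54473625] [482.23586753 -30.27989464  54.23898121]
knob top [437.56851965 -64.70972128  92.95847773]
z [array([482.8, -32.4,  55. ]), array([493.8, -31.3,  80. ])] [array([483. , -26.2,  55. ]), array([499.6, -47.3,  80. ])] [array([481.9, -28.2,  55. ]), array([479.1, -28.8,  80. ])]
[623.10875812 -82.61904418 200.59278496] [ 0.32759614  0.34250735 -0.35821611]
[0.0, 0.0, -0.2814] turn 0.0
[0.1269, -0.6198, -0.2814] turn 0.0
[0.1269, -0.6198, 0.232] turn 0.0
```

step_arm([
  [0,0,-0.14],
  [0,0,-0.28],
  [0,0,-0.28],
  [0.04,-0.2,-0.28],
  [0.08,-0.4,-0.28],
  [0.127,-0.62,-0.28],
  [0.127,-0.62,-0.28],
  [0.127,-0.62,-0.2],
  [0.127,-0.62,0],
  [0.127,-0.62,0.15],
  [0.127,-0.62,0.23],
  [0.127,-0.62,0.23],
  [0.127,-0.62,0.23],
  [0.127,-0.62,0.23],
], turn=[0,0,0,0,0,0,0,0,0,0,0,0,0,0], fingers=-0.2)

```text
time_s: 18.2
ee_pos: [435.3, -64.3, 132.8]
ee_rot: [179.8, 0.0, 96.0]
force: [0.2, 0.1, -0.4]
gripper_width: 55.0
gripper_force: 0.0
```

```bash
python3 - <<'E'
from h import *
st=env.state();f=cams.grab_frame("wrist");s=cams.grab_frame("scene");print(st["ee_pos"],st["ee_rot"],st["force"],st["gripper_width"])
cv2.imwrite("pics/k.png",np.hstack([cv2.resize(f["color"][160:420,200:480],(400,371)),cv2.resize(s["color"][120:306,200:400],(400,371))]))
E
```

```text
[435.29612509 -64.32903146 132.79758749] [1.79839938e+02 4.06757150e-02 9.59829544e+01] [ 0.18290113  0.05955586 -0.43855057] 55.03027783846038
```

View pics/k.png

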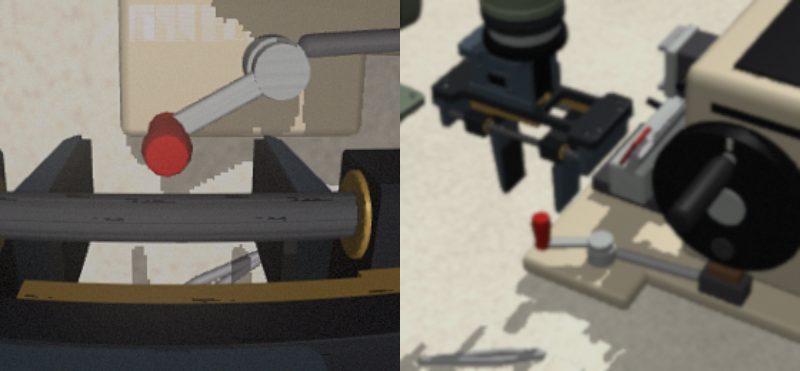

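Both fingers straddle the knob, whose top is at about (316,265) in the wrist frame, slightly left of centre. Gripping here needs only a small correction.

```bash
python3 - <<'E'
from h import *
st=env.state();f=cams.grab_frame("wrist")
h=cv2.cvtColor(f["color"],cv2.COLOR_BGR2HSV);m=((h[...,0]<8)|(h[...,0]>172))&(h[...,1]>150)&(h[...,2]>60);ys,xs=np.where(m[230:290,290:345]);print(xs.min()+290,xs.max()+290,ys.max()+230,ys.min()+230)
for uv in((316,265),):
  print(onz(f,uv,90,st))
print("pivot",onz(f,(200+280*.7,160+72*.7),57,st))
E
```

```text
302 332 283 239
[432.36206697 -63.42649369  90.        ]
pivot [480.89141963 -31.7370843   57.        ]
```

step_arm([
  [0,-0.007,0.06],
  [0,-0.007,0.12],
  [0,-0.007,0.17],
  [0,-0.007,0.2],
  [0,-0.007,0.2],
  [0,-0.007,0.2],
  [0,-0.007,0.2],
], turn=[0,0,0,0,0,0,0])

```text
time_s: 19.23
ee_pos: [432.5, -64.4, 72.2]
ee_rot: [179.9, 0.0, 96.0]
force: [0.0, -0.1, -0.6]
gripper_width: 54.8
gripper_force: 0.0
```

step_arm([
  [0,0,0],
  [0,0,0],
  [0,0,0],
  [0,0,0],
  [0,0,0],
  [0,0,0],
], turn=[0,0,0,0,0,0], fingers=1, force=35)

```text
time_s: 19.98
ee_pos: [433.0, -64.4, 71.7]
ee_rot: [179.9, 0.0, 96.0]
force: [4.3, 0.8, -3.2]
gripper_width: 21.2
gripper_force: 35.0
```

```bash
python3 - <<'E'
from h import *
C=np.array([482.5,-30.3]);a0=np.radians(214.6);P=lambda q:C+60.1*np.array([np.cos(a0+q),np.sin(a0+q)])
R=np.array([[-.1045,.9945],[.9945,.1045]])
for s in np.arange(0,1.2,.05):
    print(round(s,2),[(R@(P(s+d)-P(s))/300).round(4).tolist() for d in(.025,.05)])
E
```

```text
0.0 [[-0.0044, 0.0025], [-0.0087, 0.005]]
0.05 [[-0.0042, 0.0027], [-0.0084, 0.0054]]
0.1 [[-0.0041, 0.0029], [-0.0081, 0.0059]]
0.15 [[-0.004, 0.0031], [-0.0078, 0.0063]]
0.2 [[-0.0038, 0.0033], [-0.0075, 0.0066]]
0.25 [[-0.0036, 0.0035], [-0.0072, 0.007]]
0.3 [[-0.0034, 0.0036], [-0.0068, 0.0074]]
0.35 [[-0.0033, 0.0038], [-0.0064, 0.0077]]
0.4 [[-0.0031, 0.004], [-0.006, 0.008]]
0.45 [[-0.0029, 0.0041], [-0.0056, 0.0083]]
0.5 [[-0.0027, 0.0042], [-0.0052, 0.0086]]
0.55 [[-0.0024, 0.0044], [-0.0048, 0.0088]]
0.6 [[-0.0022, 0.0045], [-0.0043, 0.009]]
0.65 [[-0.002, 0.0046], [-0.0039, 0.0092]]
0.7 [[-0.0018, 0.0047], [-0.0034, 0.0094]]
0.75 [[-0.0015, 0.0048], [-0.0029, 0.0096]]
0.8 [[-0.0013, 0.0048], [-0.0024, 0.0097]]
0.85 [[-0.001, 0.0049], [-0.002, 0.0098]]
0.9 [[-0.0008, 0.0049], [-0.0015, 0.0099]]
0.95 [[-0.0005, 0.005], [-0.001, 0.01]]
1.0 [[-0.0003, 0.005], [-0.0005, 0.01]]
1.05 [[-0.0, 0.005], [0.0, 0.01]]
1.1 [[0.0002, 0.005], [0.0005, 0.01]]
1.15 [[0.0005, 0.005], [0.001, 0.01]]
```

step_arm([
  [-0.0044,0.0025,0],
  [-0.0087,0.005,0],
], turn=[0,0])

```text
time_s: 20.23
ee_pos: [433.1, -64.7, 71.6]
ee_rot: [-179.9, -0.3, 95.8]
force: [1.8, 11.6, 1.2]
gripper_width: 21.4
gripper_force: 35.0
```

step_arm([
  [-0.0042,0.0027,0],
  [-0.0084,0.0054,0],
], turn=[0,0])

```text
time_s: 20.48
ee_pos: [434.5, -66.5, 71.5]
ee_rot: [-179.9, -0.3, 95.8]
force: [1.7, 12.1, 1.6]
gripper_width: 21.7
gripper_force: 35.0
```

step_arm([
  [-0.0041,0.0029,0],
  [-0.0081,0.0059,0],
], turn=[0,0])

```text
time_s: 20.72
ee_pos: [436.2, -68.7, 71.5]
ee_rot: [-179.8, -0.3, 95.8]
force: [0.7, 12.3, 2.8]
gripper_width: 21.6
gripper_force: 35.0
```

step_arm([
  [-0.004,0.0031,0],
  [-0.0078,0.0063,0],
], turn=[0,0])

```text
time_s: 20.98
ee_pos: [438.0, -70.7, 71.5]
ee_rot: [-179.8, -0.3, 95.8]
force: [-0.3, 11.5, 2.5]
gripper_width: 21.1
gripper_force: 35.0
```

step_arm([
  [-0.0038,0.0033,0],
  [-0.0075,0.0066,0],
], turn=[0,0])

```text
time_s: 21.22
ee_pos: [440.0, -72.7, 71.5]
ee_rot: [-179.8, -0.4, 95.8]
force: [0.3, 12.7, 2.5]
gripper_width: 21.7
gripper_force: 35.0
```

step_arm([
  [-0.0036,0.0035,0],
  [-0.0072,0.007,0],
], turn=[0,0])

```text
time_s: 21.48
ee_pos: [442.0, -74.6, 71.4]
ee_rot: [-179.7, -0.4, 95.8]
force: [-1.2, 12.4, 4.5]
gripper_width: 21.6
gripper_force: 35.0
```

step_arm([
  [-0.0034,0.0036,0],
  [-0.0068,0.0074,0],
], turn=[0,0])

```text
time_s: 21.72
ee_pos: [444.1, -76.4, 71.4]
ee_rot: [-179.7, -0.4, 95.8]
force: [-2.1, 12.5, 5.8]
gripper_width: 21.5
gripper_force: 35.0
```

step_arm([
  [-0.0033,0.0038,0],
  [-0.0064,0.0077,0],
], turn=[0,0])

```text
time_s: 21.98
ee_pos: [446.3, -78.1, 71.4]
ee_rot: [-179.7, -0.4, 95.9]
force: [-2.5, 11.9, 5.4]
gripper_width: 21.0
gripper_force: 35.0
```

step_arm([
  [-0.0031,0.004,0],
  [-0.006,0.008,0],
], turn=[0,0])

```text
time_s: 22.22
ee_pos: [448.5, -79.7, 71.4]
ee_rot: [-179.6, -0.4, 95.9]
force: [-3.6, 10.9, 5.7]
gripper_width: 21.5
gripper_force: 35.0
```

step_arm([
  [-0.0029,0.0041,0],
  [-0.0056,0.0083,0],
], turn=[0,0])

```text
time_s: 22.48
ee_pos: [450.9, -81.1, 71.4]
ee_rot: [-179.6, -0.4, 95.9]
force: [-4.6, 9.5, 5.9]
gripper_width: 21.4
gripper_force: 35.0
```

step_arm([
  [-0.0027,0.0042,0],
  [-0.0052,0.0086,0],
], turn=[0,0])

```text
time_s: 22.72
ee_pos: [453.3, -82.5, 71.4]
ee_rot: [-179.5, -0.4, 95.9]
force: [-4.8, 9.4, 6.8]
gripper_width: 21.0
gripper_force: 35.0
```

step_arm([
  [-0.0024,0.0044,0],
  [-0.0048,0.0088,0],
], turn=[0,0])

```text
time_s: 22.98
ee_pos: [455.8, -83.8, 71.3]
ee_rot: [-179.5, -0.3, 95.9]
force: [-5.1, 9.0, 6.9]
gripper_width: 21.0
gripper_force: 35.0
```

step_arm([
  [-0.0022,0.0045,0],
  [-0.0043,0.009,0],
], turn=[0,0])

```text
time_s: 23.22
ee_pos: [458.3, -84.9, 71.3]
ee_rot: [-179.5, -0.3, 95.9]
force: [-6.4, 8.0, 7.0]
gripper_width: 21.2
gripper_force: 35.0
```

step_arm([
  [-0.002,0.0046,0],
  [-0.0039,0.0092,0],
], turn=[0,0])

```text
time_s: 23.48
ee_pos: [460.9, -86.0, 71.3]
ee_rot: [-179.4, -0.3, 95.9]
force: [-6.7, 7.0, 8.8]
gripper_width: 21.3
gripper_force: 35.0
```

step_arm([
  [-0.0018,0.0047,0],
  [-0.0034,0.0094,0],
], turn=[0,0])

```text
time_s: 23.72
ee_pos: [463.7, -86.9, 71.3]
ee_rot: [-179.4, -0.3, 95.9]
force: [-7.6, 5.8, 8.6]
gripper_width: 21.1
gripper_force: 35.0
```

step_arm([
  [-0.0015,0.0048,0],
  [-0.0029,0.0096,0],
], turn=[0,0])

```text
time_s: 23.98
ee_pos: [466.4, -87.7, 71.3]
ee_rot: [-179.4, -0.3, 96.0]
force: [-8.1, 5.9, 8.7]
gripper_width: 21.5
gripper_force: 35.0
```

step_arm([
  [-0.0013,0.0048,0],
  [-0.0024,0.0097,0],
], turn=[0,0])

```text
time_s: 24.22
ee_pos: [469.3, -88.3, 71.3]
ee_rot: [-179.4, -0.3, 96.0]
force: [-7.4, 4.8, 7.6]
gripper_width: 21.4
gripper_force: 35.0
```

step_arm([
  [-0.001,0.0049,0],
  [-0.002,0.0098,0],
], turn=[0,0])

```text
time_s: 24.48
ee_pos: [472.1, -88.9, 71.3]
ee_rot: [-179.4, -0.2, 96.0]
force: [-9.4, 3.1, 9.5]
gripper_width: 21.2
gripper_force: 35.0
```

step_arm([
  [-0.0008,0.0049,0],
  [-0.0015,0.0099,0],
], turn=[0,0])

```text
time_s: 24.72
ee_pos: [475.1, -89.3, 71.3]
ee_rot: [-179.3, -0.2, 96.0]
force: [-9.3, 1.5, 9.1]
gripper_width: 20.9
gripper_force: 35.0
```

step_arm([
  [-0.0005,0.005,0],
  [-0.001,0.01,0],
], turn=[0,0])

```text
time_s: 24.98
ee_pos: [478.1, -89.5, 71.3]
ee_rot: [-179.3, -0.2, 96.0]
force: [-8.9, 2.1, 8.0]
gripper_width: 21.4
gripper_force: 35.0
```

step_arm([
  [-0.0003,0.005,0],
  [-0.0005,0.01,0],
], turn=[0,0])

```text
time_s: 25.22
ee_pos: [481.1, -89.6, 71.3]
ee_rot: [-179.3, -0.1, 96.0]
force: [-9.0, 0.6, 9.3]
gripper_width: 21.4
gripper_force: 35.0
```

step_arm([
  [0,0.005,0],
  [0,0.01,0],
], turn=[0,0])

```text
time_s: 25.48
ee_pos: [483.9, -89.6, 71.3]
ee_rot: [-179.3, -0.1, 96.0]
force: [-10.3, -0.6, 8.2]
gripper_width: 21.1
gripper_force: 35.0
```

step_arm([
  [0.0001,0.0025,0],
  [0.0001,0.005,0],
], turn=[0,0])

```text
time_s: 25.72
ee_pos: [485.0, -89.5, 71.3]
ee_rot: [-179.3, -0.1, 96.0]
force: [-10.6, -1.9, 9.6]
gripper_width: 21.6
gripper_force: 35.0
```

step_arm([
  [0.0001,0.0025,0],
  [0.0002,0.005,0],
], turn=[0,0])

```text
time_s: 25.98
ee_pos: [486.2, -89.5, 71.3]
ee_rot: [-179.2, -0.1, 96.1]
force: [-12.0, -3.0, 10.6]
gripper_width: 21.1
gripper_force: 35.0
```

step_arm([
  [0.0001,0.002,0],
  [0.0002,0.004,0],
], turn=[0,0])

```text
time_s: 26.22
ee_pos: [487.0, -89.4, 71.3]
ee_rot: [-179.2, -0.1, 96.1]
force: [-11.8, -3.4, 10.9]
gripper_width: 20.9
gripper_force: 35.0
```

step_arm([
  [0.0001,0.0015,0],
  [0.0002,0.003,0],
], turn=[0,0])

```text
time_s: 26.48
ee_pos: [487.7, -89.3, 71.3]
ee_rot: [-179.2, -0.1, 96.1]
force: [-11.9, -3.7, 11.2]
gripper_width: 20.7
gripper_force: 35.0
```

```bash
python3 - <<'E'
from h import *
for i in range(6):
    s=env.state();print(s["ee_pos"].round(2),s["force"].round(2),s["time_s"]);cams.grab_frame("wrist")
E
```

```text
[487.71 -89.35  71.28] [-11.93  -3.69  11.24] 26.475
[487.75 -89.31  71.26] [-11.86  -2.65  10.37] 26.525
[487.75 -89.32  71.26] [-12.06  -2.58  10.49] 26.575
[487.74 -89.32  71.27] [-11.46  -2.59   9.63] 26.625
[487.72 -89.33  71.27] [-12.15  -3.48   9.67] 26.675
[487.74 -89.34  71.28] [-12.41  -3.52  11.85] 26.725
```

step_arm([
  [0.0001,0.002,0],
  [0.0002,0.004,0],
], turn=[0,0])

```text
time_s: 27.02
ee_pos: [488.6, -89.3, 71.3]
ee_rot: [-179.1, -0.1, 96.1]
force: [-12.4, -4.2, 11.2]
gripper_width: 21.1
gripper_force: 35.0
```

```bash
python3 - <<'E'
from h import *
for i in range(6):
    s=env.state();print(s["ee_pos"].round(2),s["force"].round(2),s["time_s"]);cams.grab_frame("wrist")
E
```

```text
[488.6  -89.25  71.25] [-12.38  -4.19  11.16] 27.025
[488.64 -89.24  71.24] [-13.7   -3.71  11.36] 27.075
[488.66 -89.24  71.27] [-13.45  -3.75  11.68] 27.125
[488.63 -89.24  71.25] [-12.04  -2.87  10.94] 27.175
[488.65 -89.23  71.24] [-12.55  -3.77  11.36] 27.225
[488.68 -89.23  71.26] [-12.81  -3.13  11.99] 27.275
```

step_arm([
  [0.0001,0.0018,0],
  [0.0003,0.0036,0],
], turn=[0,0])

```text
time_s: 27.58
ee_pos: [489.4, -89.1, 71.2]
ee_rot: [-179.1, -0.1, 96.1]
force: [-13.4, -4.2, 11.5]
gripper_width: 21.0
gripper_force: 35.0
```

```bash
python3 - <<'E'
from h import *
F=[]
for i in range(10):
    s=env.state();F.append(np.r_[s["ee_pos"],s["force"]]);cams.grab_frame("wrist")
print(np.mean(F,0).round(2),np.std(F,0).round(2))
E
```

```text
[489.44 -89.14  71.24 -13.39  -4.11  11.33] [0.03 0.01 0.01 0.39 0.52 0.47]
```

step_arm([
  [0,-0.004,0],
  [0,-0.008,0],
  [0,-0.008,0],
], turn=[0,0,0])

```text
time_s: 28.45
ee_pos: [489.3, -89.1, 71.4]
ee_rot: [-179.4, -0.1, 96.0]
force: [-8.5, -2.2, 7.6]
gripper_width: 20.9
gripper_force: 35.0
```

step_arm([
  [0,-0.004,0],
  [0,-0.008,0],
  [0,-0.01,0],
  [0,-0.01,0],
], turn=[0,0,0,0])

```text
time_s: 28.95
ee_pos: [489.3, -89.2, 71.5]
ee_rot: [-179.7, -0.0, 96.0]
force: [-6.5, -0.6, 5.7]
gripper_width: 21.4
gripper_force: 35.0
```

step_arm([
  [0,-0.004,0],
  [0,-0.008,0],
  [0,-0.012,0],
  [0,-0.012,0],
], turn=[0,0,0,0])

```text
time_s: 29.45
ee_pos: [489.1, -89.2, 71.7]
ee_rot: [179.8, -0.0, 96.0]
force: [3.0, 5.3, -0.6]
gripper_width: 21.6
gripper_force: 35.0
```

step_arm([
  [0,0.01,0],
  [0,0.02,0],
  [0,0.026,0],
  [0,0.026,0],
], turn=[0,0,0,0])

```text
time_s: 29.95
ee_pos: [489.9, -89.2, 71.2]
ee_rot: [-179.3, -0.1, 96.1]
force: [-13.1, -0.5, 11.3]
gripper_width: 21.2
gripper_force: 35.0
```

```bash
python3 - <<'E'
from h import *
F=[]
for i in range(8):
    s=env.state();F.append(np.r_[s["ee_pos"],s["force"]]);cams.grab_frame("wrist")
print(np.mean(F,0).round(2),np.std(F,0).round(2))
E
```

```text
[489.86 -89.16  71.23 -12.86  -1.23  11.24] [0.01 0.01 0.01 0.37 0.47 0.39]
```

step_arm([
  [0.0001,0.0015,0],
  [0.0002,0.003,0],
], turn=[0,0])

```text
time_s: 30.6
ee_pos: [490.1, -89.1, 71.2]
ee_rot: [-179.2, -0.1, 96.1]
force: [-14.8, -1.1, 11.9]
gripper_width: 21.3
gripper_force: 35.0
```

```bash
python3 - <<'E'
from h import *
F=[]
for i in range(8):
    s=env.state();F.append(np.r_[s["ee_pos"],s["force"]]);cams.grab_frame("wrist")
print(np.mean(F,0).round(2),np.std(F,0).round(2))
E
```

```text
[490.14 -89.12  71.19 -13.93  -1.39  11.88] [0.03 0.   0.01 0.6  0.31 0.45]
```

step_arm([
  [0,-0.008,0],
  [0,-0.016,0],
  [0,-0.021,0],
  [0,-0.021,0],
], turn=[0,0,0,0])

```text
time_s: 31.5
ee_pos: [489.9, -89.1, 71.5]
ee_rot: [-179.9, -0.0, 96.0]
force: [-3.2, 3.0, 3.1]
gripper_width: 21.1
gripper_force: 35.0
```

step_arm([
  [0,0,0],
  [0,0,0],
  [0,0,0],
  [0,0,0],
  [0,0,0],
], turn=[0,0,0,0,0], fingers=-0.2)

```text
time_s: 32.12
ee_pos: [490.3, -89.4, 71.6]
ee_rot: [180.0, 0.0, 96.0]
force: [0.2, -0.0, -0.3]
gripper_width: 54.8
gripper_force: 0.0
```

```bash
python3 - <<'E'
from h import *
st=env.state();f=cams.grab_frame("wrist");t=cams.grab_frame("top");print(st["ee_pos"],st["ee_rot"],st["force"])
cv2.imwrite("pics/r.png",np.hstack([cv2.resize(f["color"][40:400,140:540],(400,360)),cv2.resize(t["color"][180:360,170:370],(400,360))]))
E
```

```text
[490.29151553 -89.383863    71.62762052] [1.79988721e+02 3.16085203e-03 9.59839010e+01] [ 0.2324323  -0.00091847 -0.27550943]
```

View pics/r.png

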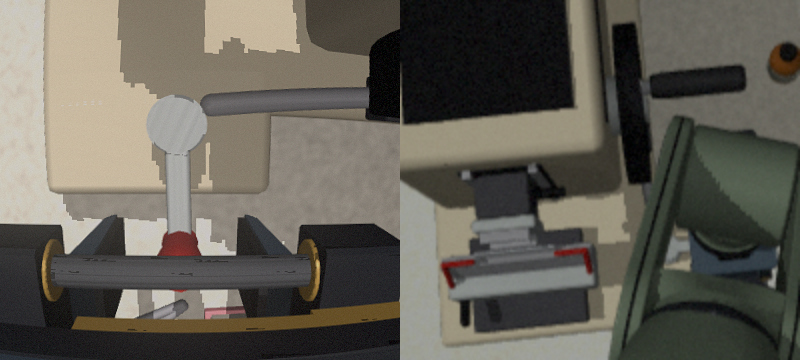

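The knob stands free between the open fingers, the wrist force reads about zero, and the crank handle is still at the top. Retreating straight up.

step_arm([
  [0,0,-0.06],
  [0,0,-0.15],
  [0,0,-0.3],
  [0,0,-0.45],
  [0,-0.2,-0.6],
  [0,-0.3,-0.7],
  [0,-0.3,-0.7],
  [0,-0.3,-0.7],
  [0,-0.3,-0.7],
], turn=[0,0,0,0,0,0,0,0,0])

```text
time_s: 33.35
ee_pos: [401.0, -98.5, 280.2]
ee_rot: [-179.9, -0.1, 96.0]
force: [0.2, 0.1, -0.6]
gripper_width: 55.2
gripper_force: 0.0
```

```bash
python3 - <<'E'
from h import *
st=env.state();print(st["ee_pos"],st["force"]);env.job_done()
E
```

```text
[400.98698665 -98.51974787 280.24726734] [ 0.16337532  0.06958799 -0.64028632]
the job is handed in; nothing more can be done
```

I turned the crank one full clockwise revolution and released it at the top, set the brake to about 14 N at the knob by feel, let go of it, and handed the job in at about 33 s; no verdict came back.

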